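# Fasten the balcony seed box: hasp over the staple, red pin through the loop

### The job

Fasten the wooden seed box: swing its open metal hasp over from the lid and down onto the staple so that it hangs flat against the front of the box, then take the red-handled steel pin from the rack and drop it down through the staple's loop until its flange rests on the loop. Leave the wooden-handled dibber standing in the rack, and let go of everything at the end.

Things in the scene. Friction and masses are not known exactly. Their poses are not given: they have to be found in the camera images.
- hasp (a joint): Angle of the bright steel hasp (76 wide, 85 long, 4 mm thick) hinged on the box's top front edge. 0 = closed, hanging down flat over the staple; 1.57 = straight out; 3.14 = upright; starts at its stop, about 3.7, leaning back over the lid, tip 72 mm above and 45 mm behind the hinge. Free hinge: pushed outward past upright it falls shut by its own weight.
- eye (a point): Centre of the staple's loop: level dark U of 8 mm bar, inside 30 mm wide, its end bar 15 mm ahead, bar tops 4 mm above. x: level, out of the box's front, away from box and robot; z up. 79 mm above the table. Box front is 38 mm behind (-x), hinge axis 32 mm behind and 55 mm above. Brown wooden box, fixed, 180 deep (x), 280 wide, flat lid 51 mm above this point.
- pin_grip (a point): Centre of the pin's red grip, an upright cylinder 22 mm across, 45 tall. Below: steel flange 54 across, 5 thick (underside 27.5 mm below this point), then steel shank 10 across, 50 long, last 12 mm tapered. Stands in a 14 mm hole of a fixed light wooden rack (80 x 200, 60 mm high), flange on the rack, foot 10 mm above the table. z up along the pin; about 90 g.
- dibber_grip (a point): Centre of the brown wooden grip of the dibber: same shape and size as the pin, but all wood. Stands in the rack's other hole, 110 mm from the pin. To be left alone.
There are look-alikes about, which are no part of the job. What is shaped like the part that bears pin_grip but green or pink is not meant.

How it is judged:
On the way, in this order (a step that is already met when the one before it is completed fails the run):
1. the hasp is swung down flat over the staple (value of joint hasp below 0.14 rad), for 0.2 s.
2. the red-handled pin is seated in the staple's loop, flange on the loop (horizontal distance between pin_grip and eye below 0.02 m and z of pin_grip in the frame of eye below 0.038 m), for 0.2 s.
At the end, for the whole second after the job is handed in: Hasp closed within 8 degrees; the red-handled pin in the staple's loop within 10 degrees of upright, grip centre within 20 mm of the loop's centre seen from above and 24 to 38 mm above it (flange on the bars); dibber grip within 30 mm of its start (all of step 2 and value of joint hasp below 0.14 rad and z of pin_grip in the frame of eye above 0.024 m and angle between pin_grip's own z axis and vertical below 0.18 rad and distance of dibber_grip from where it was at the start of the episode below 0.03 m); the robot touches nothing.
It fails at once if the dibber is taken or knocked out of its place (distance of dibber_grip from where it was at the start of the episode above 0.04 m).
It also fails if it takes over 64 s, if anything falls off the work surface, if the arm or the gripper's body presses on something with over 40 N, if the wrist force passes 120 N, or if a joint passes its speed limit or range.

### The arm

A 6-joint arm with a two-finger parallel gripper is mounted at the origin on the work surface. World frame = base frame: x ahead of the robot, y to its left, z up, the work surface at z = 0. Lengths are in m, angles in rad, forces in N, time in s.
With the tool pointing down it reaches from about 0.425 to 0.95 m from the base axis. Payload 3.5 kg.
Tool frame: the origin (TCP) lies at the very end of the fingers, on their centre line; the grasp point (between the pads) lies 19 mm behind it (ctrl.grip_point_offset is the distance from the TCP to the grasp point, in m); z points along the fingers, y is the line along which they close (so a half turn about z gives the same grasp; the last joint's range is limited). The gripper opens to 85 mm and grips with 20 to 120 N. Pads are 22 mm wide; open, the fingers measure 114 mm over their backs; the gripper's body (76 mm by 85 mm) begins 54 mm behind the grasp point. The pads swing forward as they close: fully open they stand 13 mm farther back than shut.
Start: joints at [-1.444, 0.286, 1.577, -0, 1.279, -0.15], TCP at [0.184, -0.649, 0.231] pointing down, gripper open.
Joint ranges: [-2.77, 2.77], [-0.9, 2.22], [0.21, 2.48], [-1.53, 4.67], [0.24, 2.81], [-2.84, 2.84]. Speed limits (rad/s): [2.79, 2.79, 3.14, 3.14, 3.14, 3.14].

### API

Orientations are given as a unit quaternion [x, y, z, w].
In Python, from plant import telemetry, vision, ctrl gives the robot as it stands.
- The arm moves only by the tool arm_command, never from a script. Its argument "series" is one flat list of numbers, 7 for each row, row after row: the shift along the tool's x, y, z in cm, then the turn, a rotation vector about the tool's x, y, z in degrees, then the closure, from 0 (fully open) to 1 (shut). A call has 1 to 10 rows; each row is the pose to reach, as a shift and turn from the pose commanded when the call began, along the tool's axes at that moment; what a row does not reach only later rows make up. A row lasts 1/12 s, in which the tool goes at most 41.7 mm and 7.16 degrees, less where a joint would pass 70% of its speed; a pose out of reach is approached as far as the arm can. A call with a gripper value outside its range is refused whole. The fingers move at their own pace and stop on an object; "force" is the grip in N (left out, the last holds). Time passes only in rows, so rows that repeat a pose let the fingers close. It gives the time, the measured TCP pose, the force, the opening and the grip force at its end, in the units of the state.
- telemetry.get_state(): the state, without advancing time (a new reading comes with each control period).
- vision.read_camera(name): name is "scene" or "top"; returns a dict with "color" (400x640x3 uint8, blue, green, red), "K" (3x3 intrinsics, pixels), "rvec" (rotation vector, rad) and "tvec" (3), from world to camera coordinates, as OpenCV has them. Camera axes: x right, y down, z forward; pixel columns grow to the right and rows downward; lengths in m; the calibration is good to about 2 mm. A picture is of the moment at which its call begins. There is no depth.
- ctrl.sign_off(): hands the job in; it is judged then, once.
The state is a dict: "time": time; "qpos": joint angles; "dq": joint speeds; "joint_efforts": joint torques, N m; "eef_pos": TCP position; "tcp_rot": TCP orientation; "contact_force": force on the tool from outside, world axes, zero at the start; "wrist_torque": the same for the moment, N m; "opening": opening from 0.0 (shut) to 1.0 (fully open); "finger_force": force on a finger pad.
Only numpy, scipy, OpenCV 4.12 (cv2) and the standard library are available. Lean on these libraries where they do the work, as an engineer would, in place of code of your own. Each camera call takes 0.05 s, during which the arm holds its last target. There are 200 camera calls.

## Working session

There is one attempt and no reset: what is moved stays moved. The work goes in short steps, Python scripts to look and compute and a tool call to move; the robot and the scene stay as the last step left them, time stands still between calls to the robot, and variables do not carry over. Pictures are saved under pics/ and viewed, at most 10 in all, crops included, and the job is handed in when it is done.

Besides the shell and the picture viewer there is one more tool, called after "Emit:" by a JSON object that holds its "fn" and its "kwargs". arm_command: Moves the arm, as the interface text tells. Its arguments: {"type":"object","properties":{"series":{"type":"array","items":{"type":"number"}},"force":{"type":"number"}},"required":["series"]}

```bash
mkdir -p pics; ls
python3 - <<'E'
from plant import telemetry, vision, ctrl
import cv2,numpy as np
for n in ("scene","top"):
    c=vision.read_camera(n); cv2.imwrite(f"pics/{n}0.png",c["color"]); np.savez(f"{n}0.npz",**c)
    R=cv2.Rodrigues(np.array(c["rvec"],float))[0]; print(n,np.round(c["K"],1).tolist(),"pos",np.round(-R.T@np.array(c["tvec"]).ravel(),3),"fwd",R[2].round(3))
print(telemetry.get_state())
E
```

```text
pics
scene [[475.8, 0.0, 329.3], [0.0, 475.8, 199.3], [0.0, 0.0, 1.0]] pos [ 1.126 -0.362  0.866] fwd [-0.595  0.25  -0.764]
top [[388.8, 0.0, 326.2], [0.0, 388.8, 199.8], [0.0, 0.0, 1.0]] pos [ 0.398 -0.091  0.868] fwd [ 0.183  0.014 -0.983]
{'time': 0.1, 'qpos': array([-1.44401459e+00,  2.87136963e-01,  1.57805832e+00,  1.96034688e-05,
        1.27859120e+00, -1.49974816e-01]), 'dq': array([-3.59767022e-05, -3.68329737e-03, -4.33828956e-03,  4.11722878e-05,
       -1.32880373e-03, -7.70865583e-04]), 'joint_efforts': array([ 4.88093174e-04, -4.07299411e+01, -2.93697631e+01, -1.63320851e-04,
        3.42872074e-03,  6.80090992e-06]), 'eef_pos': array([ 0.18440732, -0.64869537,  0.23003056]), 'tcp_rot': array([ 9.90440789e-01,  1.37934186e-01,  2.21026545e-05, -1.09673298e-03]), 'contact_force': array([-0.72693994, -0.93515455,  0.23445133]), 'wrist_torque': array([-0.02617275, -0.02157816,  0.0596149 ]), 'finger_force': 0.0, 'opening': 0.9988312181527683}
```

View pics/scene0.png

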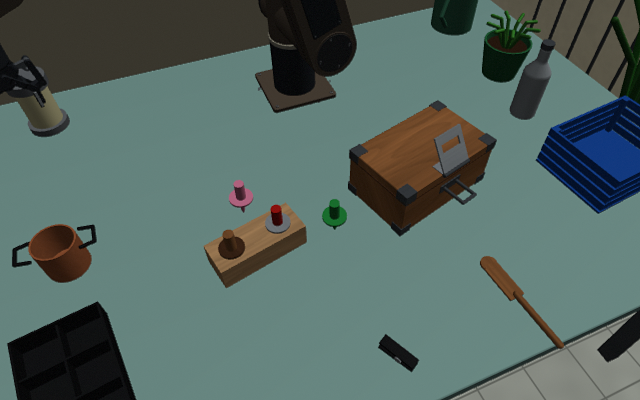

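View pics/top0.png

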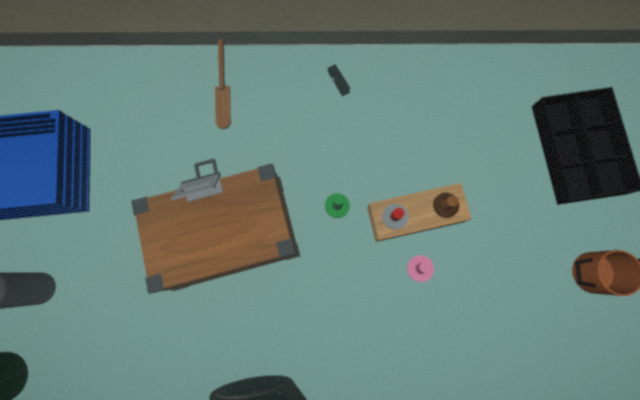

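The scene view shows the box with its hasp at (452,150) and its staple at (460,190). The rack has the red pin at (277,215) and the dibber at (229,240). In the top view the hasp is at (200,185), the staple at (206,168), the red pin at (397,214) and the dibber at (447,204).

There are three pin shapes in the scene view: red (277,215), green (335,212) and pink (240,193). Only the red one is steel-flanged and in the rack, so it is the one meant. I'll confirm that in an enlarged crop while I measure.

```bash
cat > h.py <<'E'
import numpy as np, cv2
def cam(c):
    R=cv2.Rodrigues(np.array(c["rvec"],float))[0]; t=np.array(c["tvec"],float).ravel(); return np.array(c["K"],float),R,t
def ray(c,p):
    K,R,t=cam(c); d=R.T@np.linalg.inv(K)@np.array([p[0],p[1],1.]); return -R.T@t,d/np.linalg.norm(d)
def plane(c,p,z):
    o,d=ray(c,p); return o+d*(z-o[2])/d[2]
def tri(c1,p1,c2,p2):
    o1,d1=ray(c1,p1);o2,d2=ray(c2,p2)
    s=np.linalg.lstsq(np.c_[d1,-d2],o2-o1,rcond=None)[0]; a=o1+s[0]*d1;b=o2+s[1]*d2
    return (a+b)/2,np.linalg.norm(a-b)
def proj(c,P):
    return cv2.projectPoints(np.array(P,float).reshape(-1,3),np.array(c["rvec"],float),np.array(c["tvec"],float),np.array(c["K"],float),None)[0].reshape(-1,2)
def red(c):
    hsv=cv2.cvtColor(c["color"],cv2.COLOR_BGR2HSV); H,S,V=cv2.split(hsv)
    m=(((H<5)|(H>175))&(S>190)&(V>70)).astype(np.uint8)
    n,l,st,ce=cv2.connectedComponentsWithStats(m); i=1+np.argmax(st[1:,4]); return ce[i],st[i]
E
python3 - <<'E'
from h import *
s=dict(np.load("scene0.npz")); t=dict(np.load("top0.npz"))
for c in (s,t): print(red(c))
print(tri(s,red(s)[0],t,red(t)[0]))
cr=lambda c,x,y,w,h,W,H:cv2.resize(c["color"][y:y+h,x:x+w],(W,H),interpolation=cv2.INTER_CUBIC)
o=np.zeros((600,800,3),np.uint8)
o[:300,:400]=cr(s,410,115,100,75+0,400,300)   # 4x
o[:300,400:]=cr(s,410,155,100,75,400,300)
o[300:,:400]=cr(t,165,145,66,50,400,300)   # ~6x
o[300:,400:600]=cr(s,200,190,100,75*2,200,300)
o[300:,600:]=cr(t,360,170,120,180,200,300)
cv2.imwrite("pics/c1.png",o)
E
```

```text
(array([275.56521739, 208.72463768]), array([271, 205,  10,   8,  69], dtype=int32))
(array([398.75, 213.75]), array([398, 213,   2,   3,   4], dtype=int32))
(array([ 0.51190174, -0.22427121,  0.10340158]), np.float64(0.0008363150324156606))
```

View pics/c1.png

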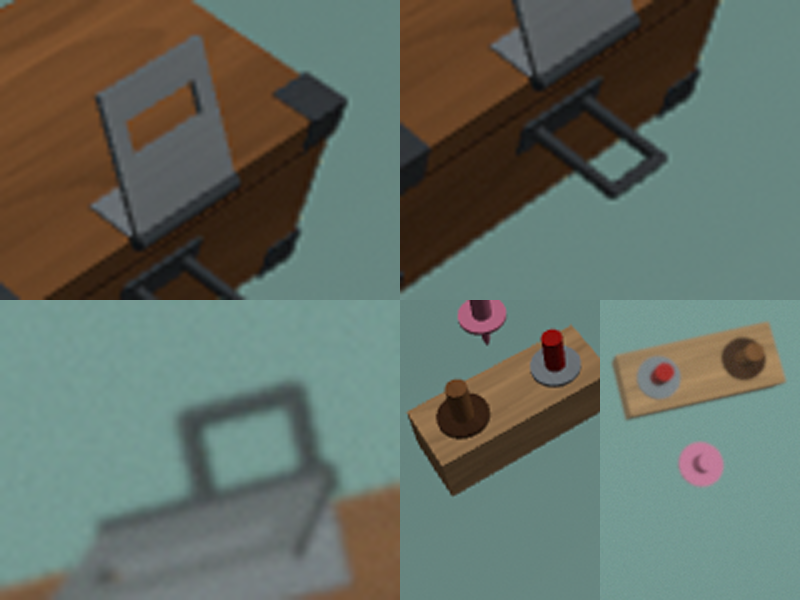

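The crop confirms it: the red grip on a steel flange sits in the rack, the brown dibber is beside it, and the pink and green ones stand on the table. The staple's end bar has outer corners at about (463,203.5) and (476,194.3) in the scene view, and (214.8,159.2) and (194.7,164.2) in the top view.

```bash
cat >> h.py <<'E'
def red(c,lo=110):
    hsv=cv2.cvtColor(c["color"],cv2.COLOR_BGR2HSV); H,S,V=cv2.split(hsv)
    m=(((H<6)|(H>174))&(S>150)&(V>50)).astype(np.uint8)
    n,l,st,ce=cv2.connectedComponentsWithStats(m); i=1+np.argmax(st[1:,4]); return ce[i],st[i]
E
python3 - <<'E'
from h import *
s=dict(np.load("scene0.npz")); t=dict(np.load("top0.npz"))
for c in (s,t): print(red(c))
print("red",tri(s,red(s)[0],t,red(t)[0]))
A=tri(s,(463,203.2),t,(214.8,159.4)); B=tri(s,(476.2,194.3),t,(194.9,164.2))
print("bar corners",A,B)
for n,c,p,q in(("s",s,(463,203.2),(476.2,194.3)),("t",t,(214.8,159.4),(194.9,164.2))):
    a,b=plane(c,p,.08),plane(c,q,.08); print(n,"bar@.08",a.round(4),b.round(4),np.linalg.norm(a-b).round(4),"yaw",np.degrees(np.arctan2(*(b-a)[:2]*[-1,1]).round(4)))
for n,c,p,q in(("s hinge",s,(445,175.5),(469.5,160.7)),("s lid",s,(403,200),(493,142)),("t lid",t,(273,166),(133.5,201))):
    a,b=plane(c,p,.13),plane(c,q,.13); d=b-a; print(n,a.round(4),b.round(4),np.linalg.norm(d).round(4),"yaw",np.degrees(np.arctan2(-d[0],d[1])).round(2))
# flange disc of red pin: grey mask near
for n,c in(("s",s),("t",t)):
    u,_=red(c); x,y=map(int,u); w=c["color"][y-20:y+25,x-22:x+22]; h=cv2.cvtColor(w,cv2.COLOR_BGR2HSV)
    m=((h[...,1]<45)&(h[...,2]>60)).astype(np.uint8); k=max(cv2.findContours(m,0,1)[0],key=cv2.contourArea)
    e=cv2.fitEllipse(cv2.convexHull(k)); p=(e[0][0]+x-22,e[0][1]+y-20); print(n,"flange",p,e[1],plane(c,p,.065).round(4))
E
```

```text
(array([276.82524272, 211.53398058]), array([271, 205,  11,  19, 103], dtype=int32))
(array([397.75      , 213.30952381]), array([392, 209,  12,  10,  84], dtype=int32))
red (array([ 0.51399698, -0.223259  ,  0.09606458]), np.float64(0.0001630794390490592))
bar corners (array([0.63262116, 0.15764098, 0.07589811]), np.float64(0.0008523702373997205)) (array([0.62206488, 0.1991596 , 0.07547464]), np.float64(4.0006900554622434e-05))
s bar@.08 [0.6352 0.1554 0.08  ] [0.6249 0.196  0.08  ] 0.0418 yaw 14.215082897195723
t bar@.08 [0.6312 0.1559 0.08  ] [0.6208 0.1975 0.08  ] 0.0428 yaw 14.111950494072175
s hinge [0.5868 0.1298 0.13  ] [0.5697 0.2023 0.13  ] 0.0745 yaw 13.27
s lid [0.612  0.0154 0.13  ] [0.5401 0.2845 0.13  ] 0.2785 yaw 14.96
t lid [0.6028 0.0246 0.13  ] [0.5327 0.2944 0.13  ] 0.2787 yaw 14.56
s flange (277.3417339324951, 222.14184951782227) (19.886903762817383, 25.349323272705078) [ 0.5171 -0.226   0.065 ]
t flange (394.7682704925537, 216.03045272827148) (25.14539337158203, 25.871227264404297) [ 0.513  -0.2221  0.065 ]
```

Estimates in world coordinates:
- **Box:** front normal at yaw about 14.5°.
- **Eye:** about (0.606, 0.172).
- **Pin:** about (0.515, -0.224). The measured heights fit the text.

The tool's x is already at yaw 15.9°, so it is nearly square to the box. First I'll raise the tool and swing round with the fingers closing.

Emit:
{"fn": "arm_command", "kwargs": {"series": [3.65,-3.1,-0.7,0,0,0,1,7.3,-6.2,-1.4,0,0,0,1,10.95,-9.3,-2.1,0,0,0,1,14.6,-12.4,-2.8,0,0,0,1,18.25,-15.5,-3.5,0,0,0,1,21.9,-18.6,-4.2,0,0,0,1,25.55,-21.7,-4.9,0,0,0,1,29.2,-24.8,-5.6,0,0,0,1,32.85,-27.9,-6.3,0,0,0,1,36.5,-31,-7,0,0,0,1]}}

```text
time: 0.93
eef_pos: [0.4143, -0.3046, 0.2915]
tcp_rot: [0.99, 0.138, -0.0, -0.0]
contact_force: [0.5, -0.1, 0.1]
opening: 0.001
finger_force: 0.0
```

Emit:
{"fn": "arm_command", "kwargs": {"series": [1.8,-3.6,0,0,0,0,1,3.6,-7.2,0,0,0,0,1,5.4,-10.8,0,0,0,0,1,7.2,-14.4,0,0,0,0,1,9,-18,0,0,0,0,1,10.8,-21.6,0,0,0,0,1,12.6,-25.2,0,0,0,0,1,14.4,-28.8,0,0,0,0,1,16.2,-32.4,0,0,0,0,1,18,-36,0,0,0,0,1]}}

```text
time: 1.77
eef_pos: [0.4882, 0.0909, 0.2913]
tcp_rot: [0.99, 0.138, -0.0, 0.0]
contact_force: [2.1, -1.0, 0.0]
opening: -0.0
finger_force: 0.0
```

Emit:
{"fn": "arm_command", "kwargs": {"series": [0.9,-1.6,0,0,0,-0.4,1,1.8,-3.2,0,0,0,-0.8,1,2.7,-4.8,0,0,0,-1,1,2.7,-4.8,0,0,0,-1,1]}}

```text
time: 2.1
eef_pos: [0.5013, 0.1449, 0.2909]
tcp_rot: [0.989, 0.148, -0.0, -0.001]
contact_force: [-0.3, 0.0, 0.1]
opening: -0.004
finger_force: 0.0
```

Run:
```python
from plant import telemetry, vision
from h import *
s=vision.read_camera("scene");cv2.imwrite("pics/s2.png",s["color"]);st=telemetry.get_state();print(st["eef_pos"],st["tcp_rot"],st["qpos"])
```

```text
[0.50111533 0.14341138 0.29089362] [ 9.89001395e-01  1.47904327e-01 -7.39027963e-04  6.18741615e-05] [ 8.40313381e-02 -9.83673120e-02  1.88181809e+00 -2.23606602e-04
  1.35960891e+00  1.35797670e+00]
```

View pics/s2.png

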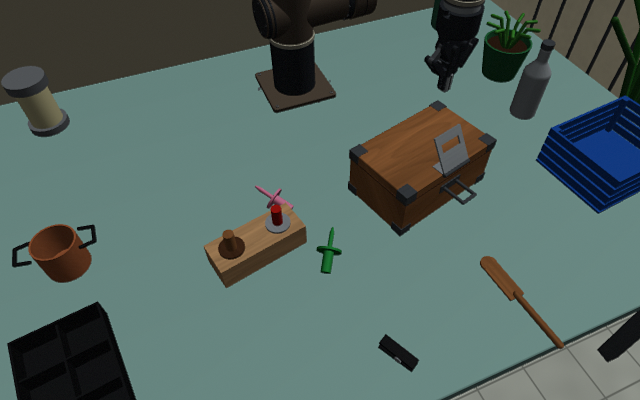

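The hand is above the lid, behind the hasp. The green and pink look-alikes have toppled by themselves: green lies at (328,250) and pink at (272,195), behind the red pin. I'll descend, square up by 2.5°, and then push.

Emit:
{"fn": "arm_command", "kwargs": {"series": [0,0,2.8,0,0,1,1,0,0,5.6,0,0,2,1,0,0,8.4,0,0,2.5,1,0,0,11,0,0,2.5,1,0,0,11,0,0,2.5,1]}}

```text
time: 2.57
eef_pos: [0.4972, 0.1409, 0.1751]
tcp_rot: [0.992, 0.124, -0.006, -0.0]
contact_force: [-1.1, 0.1, -1.5]
opening: -0.002
finger_force: 0.0
```

Emit:
{"fn": "arm_command", "kwargs": {"series": [1,0,0,0,0,0,1,2,0,0,0,0,0,1,3,0,0,0,0,0,1,4,0,0,0,0,0,1,5,0,0,0,0,0,1,5.5,0,0,0,0,0,1,6,0,0,0,0,0,1,6.5,0,0,0,0,0,1,7,0,0,0,0,0,1]}}

```text
time: 3.32
eef_pos: [0.5696, 0.1599, 0.1815]
tcp_rot: [0.992, 0.125, -0.0, 0.0]
contact_force: [0.3, 0.3, 0.2]
opening: -0.001
finger_force: 0.0
```

Emit:
{"fn": "arm_command", "kwargs": {"series": [0.5,0,0,0,0,0,1,1,0,0,0,0,0,1,1.5,0,0,0,0,0,1,2,0,0,0,0,0,1,2.5,0,0,0,0,0,1,3,0,0,0,0,0,1,3,0,0,0,0,0,1,3,0,0,0,0,0,1,3,0,0,0,0,0,1]}}

```text
time: 4.07
eef_pos: [0.5982, 0.1672, 0.1815]
tcp_rot: [0.992, 0.125, -0.0, 0.0]
contact_force: [0.7, -0.7, 0.1]
opening: -0.001
finger_force: 0.0
```

Run:
```python
from plant import telemetry, vision
from h import *
s=vision.read_camera("scene");t=vision.read_camera("top")
o=np.zeros((600,800,3),np.uint8)
cr=lambda c,x,y,w,h,W,H:cv2.resize(c["color"][y:y+h,x:x+w],(W,H),interpolation=cv2.INTER_CUBIC)
o[:300,:400]=cr(s,380,40,160,120+60,400,300)
o[:300,400:]=cr(t,120,110,160,120,400,300)
o[300:,:400]=cr(s,200,160,160,120,400,300)
o[300:,400:]=cr(t,330,160,160,120,400,300)
cv2.imwrite("pics/c3.png",o)
```

```text
(no output)
```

View pics/c3.png

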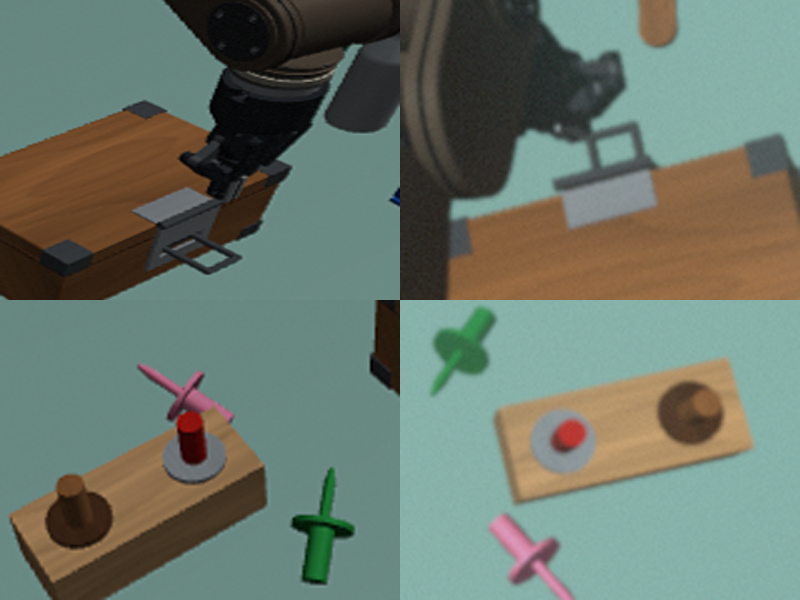

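The hasp now hangs flat over the staple, and its slot is around the loop. The red pin and dibber are untouched, and the pink pin lies clear behind the rack. Next I'll lift, go over to the pin and open the fingers.

Emit:
{"fn": "arm_command", "kwargs": {"series": [0,0,-3,0,0,0,1,0,0,-6,0,0,0,1,0,0,-9,0,0,0,1,-1.5,3,-9,0,0,0,0.5,-3.2,6.5,-9,0,0,0,0,-5,10,-9,0,0,0,0,-6.8,13.6,-9,0,0,0,0,-8.6,17.2,-9,0,0,0,0,-10.4,20.8,-9,0,0,0,0,-12.2,24.4,-9,0,0,0,0]}}

```text
time: 5.0
eef_pos: [0.5397, -0.101, 0.2718]
tcp_rot: [0.992, 0.125, 0.0, 0.0]
contact_force: [0.4, -0.1, 0.4]
opening: 0.975
finger_force: 0.0
```

Emit:
{"fn": "arm_command", "kwargs": {"series": [-1.5,3.2,0,0,0,0,0,-3,6.4,0,0,0,0,0,-4.5,9.3,0,0,0,0,0,-5.5,11.3,3,0,0,0,0,-5.5,11.3,6,0,0,0,0,-5.5,11.3,9,0,0,0,0,-5.5,11.3,12,0,0,0,0,-5.5,11.3,12,0,0,0,0,-5.5,11.3,12,0,0,0,0]}}

```text
time: 5.75
eef_pos: [0.5142, -0.2219, 0.1501]
tcp_rot: [0.992, 0.125, -0.002, -0.001]
contact_force: [0.4, -0.6, 0.3]
opening: 0.999
finger_force: 0.0
```

Run:
```python
from plant import telemetry, vision
from h import *
s=vision.read_camera("scene");t=vision.read_camera("top");np.savez("s4.npz",**s);np.savez("t4.npz",**t)
st=telemetry.get_state();print(st["eef_pos"],st["opening"],proj(s,st["eef_pos"]),proj(t,st["eef_pos"]))
o=np.zeros((600,800,3),np.uint8)
cr=lambda c,x,y,w,h,W,H:cv2.resize(c["color"][y:y+h,x:x+w],(W,H),interpolation=cv2.INTER_CUBIC)
o[:300,:400]=cr(s,430,150,64,48,400,300)
o[:300,400:]=cr(t,175,140,64,48,400,300)
o[300:,:400]=cr(s,200,110,200,150,400,300)
o[300:,400:]=cr(t,300,140,200,150,400,300)
cv2.imwrite("pics/c4.png",o)
```

```text
[ 0.51653906 -0.22318501  0.1538814 ] 0.9956056403303118 [[274.82176408 194.16323486]] [[402.91950014 207.3440284 ]]
```

View pics/c4.png

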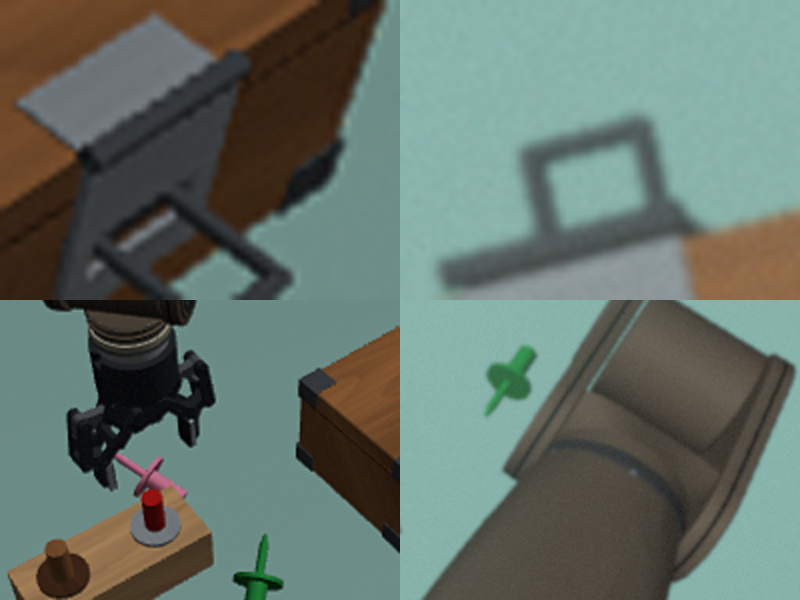

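The open fingers straddle the red pin: tips at crop (105,480) and (190,435), pin between and below them. The dibber is well clear. I'll descend and grip.

Emit:
{"fn": "arm_command", "kwargs": {"series": [-0.1,0,2,0,0,0,0,-0.1,0,4,0,0,0,0,-0.1,0,6,0,0,0,0,-0.1,0,7.5,0,0,0,0,-0.1,0,8.1,0,0,0,0,-0.1,0,8.1,0,0,0,0,-0.1,0,8.1,0,0,0,0], "force": 40}}

```text
time: 6.43
eef_pos: [0.5157, -0.2235, 0.0726]
tcp_rot: [0.992, 0.125, 0.001, 0.001]
contact_force: [0.8, -0.5, 0.4]
opening: 1.007
finger_force: 0.0
```

Emit:
{"fn": "arm_command", "kwargs": {"series": [0,0,0,0,0,0,0.5,0,0,0,0,0,0,0.6,0,0,0,0,0,0,0.7,0,0,0,0,0,0,1,0,0,0,0,0,0,1,0,0,0,0,0,0,1,0,0,0,0,0,0,1,0,0,0,0,0,0,1], "force": 40}}

```text
time: 7.1
eef_pos: [0.5147, -0.223, 0.0711]
tcp_rot: [0.992, 0.125, 0.0, 0.0]
contact_force: [-0.0, 0.2, 4.2]
opening: 0.247
finger_force: 39.2
```

Gripped: the opening is about 21 mm at 39 N. I'll lift it and carry it over to the staple.

Emit:
{"fn": "arm_command", "kwargs": {"series": [0,0,-1,0,0,0,1,0,0,-3,0,0,0,1,0,0,-6,0,0,0,1,0,0,-9.5,0,0,0,1,0,0,-13,0,0,0,1,0.5,-1,-16,0,0,0,1,1.8,-3.5,-18,0,0,0,1,3.4,-6.5,-18,0,0,0,1,5.2,-10,-18,0,0,0,1,7,-13.5,-18,0,0,0,1]}}

```text
time: 7.93
eef_pos: [0.5486, -0.0735, 0.2514]
tcp_rot: [0.992, 0.124, 0.0, 0.0]
contact_force: [1.1, -0.1, -2.6]
opening: 0.247
finger_force: 39.8
```

Emit:
{"fn": "arm_command", "kwargs": {"series": [1.8,-3.5,0,0,0,0,1,3.6,-7,0,0,0,0,1,5.4,-10.5,0,0,0,0,1,7.2,-14,0,0,0,0,1,9,-17.5,0,0,0,0,1,10.5,-20.5,0,0,0,0,1,11.8,-22.5,1.5,0,0,0,1,11.8,-22.5,4,0,0,0,1,11.8,-22.5,5,0,0,0,1,11.8,-22.5,5,0,0,0,1]}}

```text
time: 8.77
eef_pos: [0.6045, 0.1724, 0.1961]
tcp_rot: [0.992, 0.125, -0.004, 0.0]
contact_force: [-1.2, 0.4, -0.7]
opening: 0.248
finger_force: 39.8
```

Run:
```python
from plant import telemetry, vision
from h import *
s=vision.read_camera("scene");t=vision.read_camera("top");np.savez("s5.npz",**s);np.savez("t5.npz",**t)
st=telemetry.get_state();print(st["eef_pos"],st["tcp_rot"],st["opening"],red(s),red(t))
o=np.zeros((600,800,3),np.uint8)
cr=lambda c,x,y,w,h,W,H:cv2.resize(c["color"][y:y+h,x:x+w],(W,H),interpolation=cv2.INTER_CUBIC)
o[:,:400]=cr(s,430,110,80,120,400,600)
o[:300,400:]=cr(t,175,120,80,60,400,300)
cv2.imwrite("pics/c5.png",o)
```

```text
[0.60687025 0.17181654 0.20031013] [ 9.92215823e-01  1.24527528e-01 -8.05614046e-04  7.45991195e-05] 0.24852173574425537 (array([480.84375, 144.375  ]), array([478, 138,   6,  17,  32], dtype=int32)) (array([175.39285714, 151.19642857]), array([171, 147,  11,   9,  56], dtype=int32))
```

View pics/c5.png

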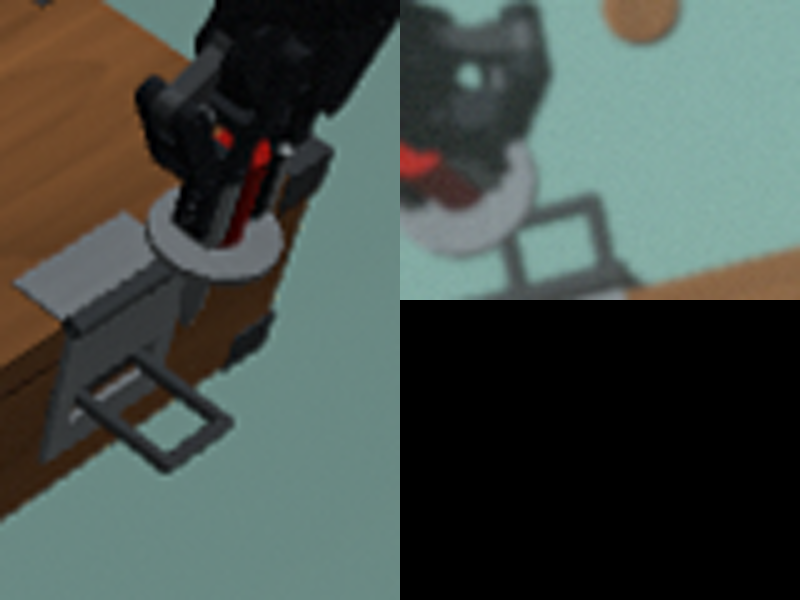

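The pin is gripped upright above the loop. The scene crop shows its flange at about (215,230) and its foot at about (190,315). The loop's end bar runs from (168,470) to (232,423). I'll check the alignment numerically.

Run:
```python
from h import *
s=dict(np.load("s5.npz"));t=dict(np.load("t5.npz"));s4=dict(np.load("s4.npz"));t4=dict(np.load("t4.npz"))
P=np.array([.6069,.1718,.2003+.0164])
for n,c,x,y,w,h in(("s",s,455,145,37,25),("t",t,170,140,37,32)):
    H=cv2.cvtColor(c["color"][y:y+h,x:x+w],cv2.COLOR_BGR2HSV); m=((H[...,1]<50)&(H[...,2]>95)).astype(np.uint8)
    k=max(cv2.findContours(m,0,1)[0],key=cv2.contourArea); e=cv2.fitEllipse(cv2.convexHull(k)); p=(e[0][0]+x,e[0][1]+y)
    print(n,"flange",np.round(p,1),np.round(e[1],1),"pred top/bot",proj(c,[P-[0,0,.0225],P-[0,0,.0275]]).round(1).tolist(),"world@flange",plane(c,p,P[2]-.025).round(4))
print("foot pred",proj(s,P-[0,0,.0775]))
# loop hole: teal blob enclosed by the bars
for n,c,x,y,w,h in(("s",s4,455,180,25,26),("t",t4,193,155,28,24)):
    G=cv2.resize(c["color"][y:y+h,x:x+w],None,fx=8,fy=8,interpolation=cv2.INTER_CUBIC); g=cv2.cvtColor(G,cv2.COLOR_BGR2GRAY)
    th,m=cv2.threshold(g,0,255,cv2.THRESH_OTSU); N,l,st,ce=cv2.connectedComponentsWithStats(m)
    for i in range(1,N):
        a=st[i]; 
        if a[0]>0 and a[1]>0 and a[0]+a[2]<w*8 and a[1]+a[3]<h*8 and a[4]>200:
            ct=max(cv2.findContours((l==i).astype(np.uint8),0,1)[0],key=cv2.contourArea)
            q=cv2.approxPolyDP(ct,.06*cv2.arcLength(ct,True),True).reshape(-1,2)/8.+[x,y]
            W=np.array([plane(c,u,.079) for u in q]); n_=W[:,:2]@[.968,.25]; t_=W[:,:2]@[-.25,.968]
            print(n,"hole",q.round(1).tolist(),"n",n_.round(4),"t",t_.round(4))
print("pin n,t",P[:2]@[.968,.25],P[:2]@[-.25,.968])
```

```text
s flange [472.5 155.7] [18.3 26.5] pred top/bot [[474.2, 154.4], [473.7, 156.2]] world@flange [0.6067 0.1686 0.1917]
t flange [189.2 158.9] [25.7 34.2] pred top/bot [[186.7, 154.4], [187.7, 155.2]] world@flange [0.5991 0.1678 0.1917]
foot pred [[468.16748418 173.2506626 ]]
s hole [[466.1, 190.4], [457.2, 195.5], [462.4, 200.1], [471.0, 194.6]] n [0.6324 0.6307 0.6466 0.6472] t [ 0.0254 -0.0011 -0.0022  0.0246]
t hole [[212.0, 163.6], [198.9, 166.8], [201.0, 176.0], [213.8, 172.6]] n [0.6428 0.6431 0.6222 0.6226] t [0.0009 0.0291 0.0286 0.0012]
pin n,t 0.6304292 0.014577400000000018
```

The pin sits at n = 0.630, t = 0.0146, and the loop's centre at about n = 0.630, t = 0.015, so it is aligned. I'll shift 4 mm outward so the flange clears the hinge barrel, then lower in stages and watch the force.

Emit:
{"fn": "arm_command", "kwargs": {"series": [0.4,0,1,0,0,0,1,0.4,0,2.5,0,0,0,1,0.4,0,4,0,0,0,1,0.4,0,5,0,0,0,1,0.4,0,5.8,0,0,0,1,0.4,0,6.6,0,0,0,1,0.4,0,7.2,0,0,0,1,0.4,0,7.5,0,0,0,1,0.4,0,7.5,0,0,0,1]}}

```text
time: 9.62
eef_pos: [0.6109, 0.1734, 0.1249]
tcp_rot: [0.992, 0.125, -0.001, 0.0]
contact_force: [-0.2, -0.1, -1.1]
opening: 0.247
finger_force: 39.8
```

There is no contact force beyond the pin's weight, and the foot is about 19 mm below the bar tops. I'll continue.

Emit:
{"fn": "arm_command", "kwargs": {"series": [0,0,0.6,0,0,0,1,0,0,1.2,0,0,0,1,0,0,1.8,0,0,0,1,0,0,2.3,0,0,0,1,0,0,2.6,0,0,0,1,0,0,2.8,0,0,0,1,0,0,2.9,0,0,0,1,0,0,2.9,0,0,0,1]}}

```text
time: 10.28
eef_pos: [0.6111, 0.1735, 0.0964]
tcp_rot: [0.992, 0.125, -0.0, -0.0]
contact_force: [0.7, 0.8, -0.9]
opening: 0.249
finger_force: 39.8
```

Run:
```python
from plant import telemetry, vision
from h import *
s=vision.read_camera("scene");t=vision.read_camera("top")
st=telemetry.get_state();print(st["eef_pos"],st["contact_force"],st["opening"])
o=np.zeros((600,800,3),np.uint8)
cr=lambda c,x,y,w,h,W,H:cv2.resize(c["color"][y:y+h,x:x+w],(W,H),interpolation=cv2.INTER_CUBIC)
o[:,:400]=cr(s,430,110,80,120,400,600)
o[:300,400:]=cr(t,175,120,80,60,400,300)
cv2.imwrite("pics/c6.png",o)
```

```text
[0.61137703 0.17354952 0.09688406] [ 0.32466587  0.48181135 -0.77916182] 0.24634075364969382
```

View pics/c6.png

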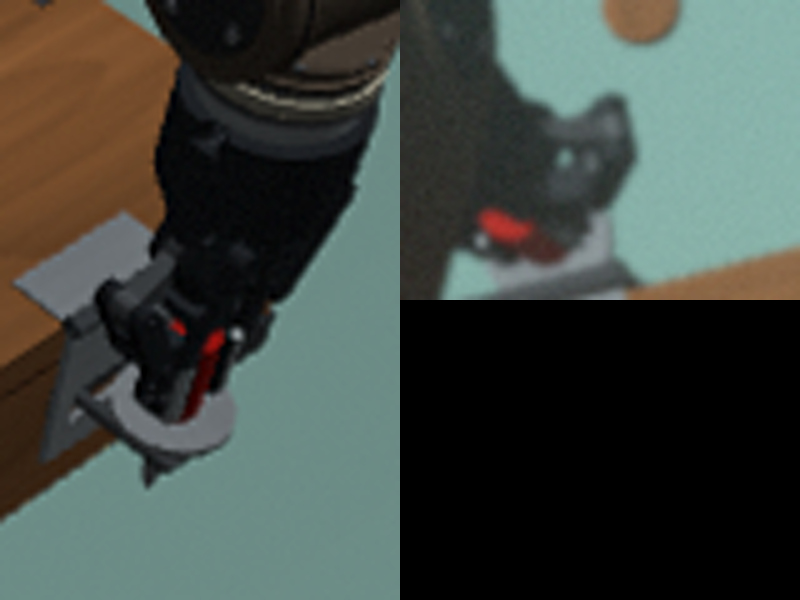

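The shank is through the loop and the flange is just above the bars. I'll lower 2 mm more, release and withdraw straight up.

Emit:
{"fn": "arm_command", "kwargs": {"series": [0,0,0.15,0,0,0,1,0,0,0.25,0,0,0,1,0,0,0.25,0,0,0,0.7,0,0,0.25,0,0,0,0.6,0,0,0.25,0,0,0,0.5,0,0,0.25,0,0,0,0.4,0,0,0.25,0,0,0,0.4,0,0,0.25,0,0,0,0.4]}}

```text
time: 11.05
eef_pos: [0.6113, 0.1736, 0.0942]
tcp_rot: [0.992, 0.125, 0.0, -0.0]
contact_force: [-0.1, 0.1, 0.3]
opening: 0.601
finger_force: 0.0
```

Emit:
{"fn": "arm_command", "kwargs": {"series": [0,0,-1,0,0,0,0.4,0,0,-2.5,0,0,0,0.4,0,0,-5,0,0,0,0.4,0,0,-8,0,0,0,0.4,0,0,-11.5,0,0,0,0.4,0,0,-15,0,0,0,0.4,-3,0,-18,0,0,0,0.4,-6,2,-19,0,0,0,0.4,-9,4,-19,0,0,0,0.4,-12,6,-19,0,0,0,0.4]}}

```text
time: 11.88
eef_pos: [0.5093, 0.0851, 0.2868]
tcp_rot: [0.992, 0.126, 0.002, 0.0]
contact_force: [-0.2, -1.2, -0.2]
opening: 0.601
finger_force: 0.0
```

Emit:
{"fn": "arm_command", "kwargs": {"series": [0,4,0,0,0,0,0.4,0,8,0,0,0,0,0.4,0,12,0,0,0,0,0.4,0,14,0,0,0,0,0.4,0,14,0,0,0,0,0.4,0,14,0,0,0,0,0.4]}}

```text
time: 12.38
eef_pos: [0.5445, -0.0508, 0.2847]
tcp_rot: [0.992, 0.124, 0.0, -0.0]
contact_force: [0.4, 0.4, -0.0]
opening: 0.601
finger_force: 0.0
```

Run:
```python
from plant import telemetry, vision
from h import *
s=vision.read_camera("scene");t=vision.read_camera("top")
st=telemetry.get_state();print(st["eef_pos"],st["contact_force"],st["opening"],tri(s,red(s)[0],t,red(t)[0]))
o=np.zeros((600,800,3),np.uint8)
cr=lambda c,x,y,w,h,W,H:cv2.resize(c["color"][y:y+h,x:x+w],(W,H),interpolation=cv2.INTER_CUBIC)
o[:,:400]=cr(s,430,110,80,120,400,600)
o[:300,400:]=cr(t,165,130,80,60,400,300)
o[300:,400:]=cr(s,200,150,200,150,400,300)
cv2.imwrite("pics/c7.png",o)
```

```text
Traceback (most recent call last):
  File "h.py", line 21, in red
    n,l,st,ce=cv2.connectedComponentsWithStats(m); i=1+np.argmax(st[1:,4]); return ce[i],st[i]
                                                       ~~~~~~~~~^^^^^^^^^^
ValueError: attempt to get argmax of an empty sequence
```

The arm hides the pin in one view, so I'll move it farther aside.

Emit:
{"fn": "arm_command", "kwargs": {"series": [0,3.5,0,0,0,0,0.4,0,7,0,0,0,0,0.4,0,10.5,0,0,0,0,0.4,0,14,0,0,0,0,0.4,0,17,0,0,0,0,0.4,0,19,0,0,0,0,0.4,0,19,0,0,0,0,0.4,0,19,0,0,0,0,0.4]}}

```text
time: 13.15
eef_pos: [0.5918, -0.2331, 0.2839]
tcp_rot: [0.992, 0.125, -0.0, -0.001]
contact_force: [-0.1, -0.1, -0.2]
opening: 0.599
finger_force: 0.0
```

Run:
```python
from plant import telemetry, vision
from h import *
s=vision.read_camera("scene");t=vision.read_camera("top")
st=telemetry.get_state();print(st["eef_pos"],st["contact_force"],st["opening"])
o=np.zeros((600,800,3),np.uint8)
cr=lambda c,x,y,w,h,W,H:cv2.resize(c["color"][y:y+h,x:x+w],(W,H),interpolation=cv2.INTER_CUBIC)
o[:,:400]=cr(s,430,110,80,120,400,600)
o[:300,400:]=cr(t,165,130,80,60,400,300)
o[300:,400:]=cr(s,200,150,200,150,400,300)
cv2.imwrite("pics/c8.png",o)
try:
    P=tri(s,red(s)[0],t,red(t)[0]); print(red(s),red(t),P)
except Exception as e: print(e)
```

```text
[ 0.59168362 -0.23204728  0.2841378 ] [-0.83349476 -0.30402782 -0.04363001] 0.5984688395542971
(array([468.70512821, 177.53846154]), array([463, 173,  12,  12,  78], dtype=int32)) (array([197.25373134, 162.79104478]), array([193, 159,  10,   9,  67], dtype=int32)) (array([0.60985168, 0.17486129, 0.12790444]), np.float64(0.0012359998136367172))
```

View pics/c8.png

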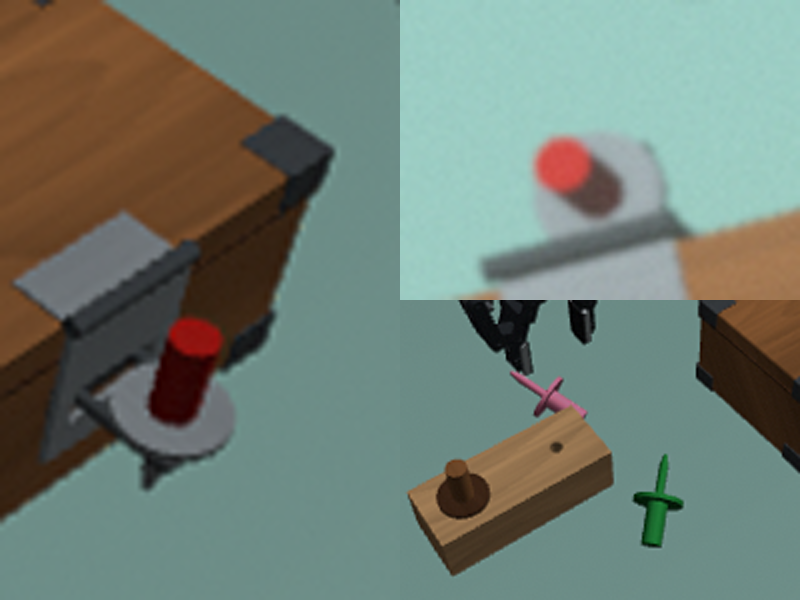

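The pin stands upright in the loop with its flange on the bars, and the hasp hangs flat. The dibber is still in the rack and the gripper is clear of everything. Handing in.

```bash
python3 -c "
from plant import ctrl
print(ctrl.sign_off())"
```

```text
the job is handed in; nothing more can be done
None
```

I handed the job in at about 13 s: in the last pictures the hasp hangs closed and the red-handled pin stands upright in the staple's loop with its flange on the bars, the dibber is still in the rack, and the gripper is clear of everything; the hand-in call returned no verdict.

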